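Wind up the sample lift with its removable crank

ROBOT

A 7-joint arm with a two-finger parallel gripper is mounted at the origin on the work surface. World frame = base frame: x ahead of the robot, y to its left, z up, the work surface at z = 0. Lengths are in m, angles in rad, forces in N, time in s.
With the tool pointing down it reaches from about 0.4 to 0.9 m from the base axis. Payload 5.6 kg.
Tool frame: the origin (TCP) lies on the centre line of the jaws, within the pads' length; the fingertips stand 14 mm ahead of it and the grasp point (between the pads) lies 5 mm behind it; x points along the fingers, y is the direction in which the jaws open and shut, and the axes are right-handed (so a half turn about x gives the same grasp; the last joint's range is limited). The gripper opens to 92 mm and grips with 3 to 60 N. Pads are 20 mm wide; open, the fingers measure 128 mm over their backs; the gripper's body (75 mm by 189 mm) begins 69 mm behind the grasp point.
Start: joints at [-1.242, 0.468, -0.012, 1.603, 0.006, 1.071, -0.056], TCP at [0.236, 0.606, 0.229] pointing down, gripper open.
Joint ranges: [-2.53, 2.53], [-0.31, 2.02], [-1.57, 1.55], [0.28, 2.44], [-1.29, 4.43], [0.15, 1.84], [-2.92, 2.92]. Speed limits (rad/s): [2.57, 2.57, 3.14, 3.14, 3.14, 3.14, 3.14].

INTERFACE

Orientations are given as a rotation vector (axis times angle).
In Python, from plant import env gives the robot as it stands.
- The arm moves only by the tool apply_moves, never from a script. Its argument "series" is a list of rows, each a list of 4 numbers: the shift along the tool's x, y, z in m, then the turn about the tool's x in rad. A call has 1 to 10 rows; each row is the pose to reach, as a shift and turn from the pose commanded when the call began, along the tool's axes at that moment; what a row does not reach only later rows make up. A row lasts 1/8 s, in which the tool goes at most 62.5 mm and 10.7 degrees, less where a joint would pass 70% of its speed; a pose out of reach is approached as far as the arm can. A call with a gripper value outside its range is refused whole. "grip" is the opening, from -1 (shut) to 1 (fully open), set as the call begins (left out, the last holds). The fingers move at their own pace and stop on an object; the grip force is fixed at half the most. Time passes only in rows, so rows that repeat a pose let the fingers close. It gives the time, the measured TCP pose, the force and the opening at its end, in the units of the state.
- env.state(): the state, without advancing time (a new reading comes with each control period).
- env.get_image(name): name is "scene" or "top"; returns a dict with "img" (480x640x3 uint8, red, green, blue), "intrinsics" (3x3 intrinsics, pixels), "k1" (the pictures are not rectified: a ray, as slopes to the right and down, at radius r is drawn at 1 + k1 r^2 times it, then the intrinsics apply), "T" (4x4, takes a point from camera to world coordinates). Camera axes: x right, y down, z forward; pixel columns grow to the right and rows downward; lengths in m; the calibration is good to about 2 mm. A picture is of the moment at which its call begins. There is no depth.
- env.close_job(): hands the job in, once; it reports no verdict.
The state is a dict: "t": time; "joint_positions": joint angles; "joint_velocities": joint speeds; "effort": joint torques, N m; "ee_pos": TCP position; "ee_rot": TCP orientation; "contact_force": force on the tool from outside, world axes, zero at the start; "torque": the same for the moment, N m; "width": opening from 0.0 (shut) to 1.0 (fully open).
Only numpy, scipy, OpenCV 4.12 (cv2) and the standard library are available. Lean on these libraries where they do the work, as an engineer would, in place of code of your own. Each camera call takes 0.05 s, during which the arm holds its last target.

TASK

Take the loose crank from its tray, fit it fully down onto the square shaft of the sample lift, and wind it gently clockwise (seen from above) until the lift reaches its upper stop and the sample stage is level with the top of the housing. Never press, jam or force the crank, and do not wrench against the stop. Then lift the crank off, lay it gently back flat in its tray and let go, leaving the jars and the case where they stand.

Things in the scene. Friction and masses are not known exactly. Their poses are not given: they have to be found in the camera images.
- unit: Sample lift: white box fixed to the bench, 200 (x) x 220 (y) x 110 mm high. Origin: centre of its underside; z up. On top, at x -35, y -45 mm, a round steel collar (44 mm across, 15 mm high) carries the upright square shaft; at x +30, y +55 mm is the 70 x 70 mm well of the sample stage. The shaft turns stiffly (about 0.2 N m, 3 N at the crank's grip) and stays where it is left.
- collar (a point): Centre of the collar's flat top, on the shaft axis, 125 mm above the bench; does NOT turn with the shaft. Shaft: 22 mm of 14 x 14 mm square above it, then an 8 mm round taper nose (14 to 8 mm across). The square's angle is unmeasured: turn the crank lightly on the nose, up to 90 deg, until it drops. Wrong angle: it hangs 22 mm above its seat. Home: the crank's underside is on the collar.
- well_top (a point): Centre of the well, at the height of the housing's top (110 mm above the bench).
- stage_top (a point): Centre of the top face of the aluminium sample stage (66 x 66 mm plate with a 36 mm disc, 6 mm high, on it) in the well. It starts 13 to 20 mm below well_top. Turning the shaft clockwise seen from above raises it 18.8 mm a turn, so 0.7 to 1.05 turns are needed; it is level with well_top when the shaft meets its firm, slightly springy upper stop.
- crank: Loose dark steel crank, 0.24 to 0.4 kg. Origin: centre of the hub's underside; z up, x along the arm. Hub: block 30 x 30 mm, 56 mm high (grip it across y), with a 16 x 16 mm socket 34 mm deep from below, sides along x and y. Arm: bar 22 mm wide, 12 mm thick at the underside, to x = 81 mm; at x = 70 mm the round black grip. Centre of mass about 20 mm from the hub axis along x.
- crank_grip (a point): On the axis of the crank's round black grip, 22 mm across, 14.5 to 64.5 mm above the crank's underside; this point is 40 mm above the underside, 70 mm from the hub's axis. The grip spins freely on its upright pin, so it can be held firmly and carried round in a circle. More than about 20 N on it is wrenching.
- tray: The crank's shallow white open tray fixed to the bench, 220 (x) x 150 (y) mm, rim 14 mm high, walls and floor 5 mm thick. Origin: centre of its underside; the inner floor is 5 mm above the bench. The crank lies in it at the start.
- jar_small: Bystander: closed white jar, 42 mm across, 60 mm high, origin at the centre of its underside.
- jar_large: Bystander: closed white jar, 50 mm across, 75 mm high, origin at the centre of its underside.
- case: Bystander: grey case with a clear lid, 87 (x) x 132 (y) x 36 mm, origin at the centre of its underside.
There are look-alikes about, which are no part of the job. Leave any purple look-alike of the crank alone.

How it is judged:
By the outcome, as a careful person would: the job done as asked, in the order asked, and still so for the second after the job is handed in, with the robot touching nothing.
It also fails if it takes over 72 s, if anything falls off the work surface, if the arm or the gripper's body presses on something with over 40 N, if the wrist force passes 120 N, or if a joint passes its speed limit or range.

## Working session

There is one attempt and no reset: what is moved stays moved. The work goes in short steps, Python scripts to look and compute and a tool call to move; the robot and the scene stay as the last step left them, time stands still between calls to the robot, and variables do not carry over. Pictures are saved under pics/ and viewed, and the job is handed in when it is done.

Besides the shell and the picture viewer there is one more tool, called after "Request:" by a JSON object that holds its "fn" and its "kwargs", one argument or row to a line. apply_moves: Moves the arm, as the interface text tells. Its arguments: {"type":"object","properties":{"series":{"type":"array","items":{"type":"array","items":{"type":"number"}}},"grip":{"type":"number"}},"required":["series"]}

```bash
ls; mkdir -p pics
cat > h.py <<'E'
import numpy as np, cv2
from plant import env
from scipy.spatial.transform import Rotation as R
def cam(n):
    d=env.get_image(n); return d
def save(d,fn): cv2.imwrite('pics/'+fn,cv2.cvtColor(d['img'],cv2.COLOR_RGB2BGR))
def ray(d,u,v):
    K=np.array(d['intrinsics']);k=d['k1'];T=np.array(d['T'])
    p=cv2.undistortPoints(np.array([[[u,v]]],float),K,np.array([k,0,0,0.]))[0,0]
    r=T[:3,:3]@np.array([p[0],p[1],1]); return T[:3,3],r/np.linalg.norm(r)
def onz(d,u,v,z):
    o,r=ray(d,u,v); return o+r*(z-o[2])/r[2]
def proj(d,P):
    T=np.linalg.inv(np.array(d['T'])); P=np.atleast_2d(P)
    q=(T[:3,:3]@P.T).T+T[:3,3]; 
    s,_=cv2.projectPoints(q,np.zeros(3),np.zeros(3),np.array(d['intrinsics']),np.array([d['k1'],0,0,0.])); return s[:,0]
def tri(d1,p1,d2,p2):
    o1,r1=ray(d1,*p1);o2,r2=ray(d2,*p2)
    s=np.linalg.lstsq(np.c_[r1,-r2],o2-o1,rcond=None)[0]
    a=o1+r1*s[0];b=o2+r2*s[1]; return (a+b)/2,np.linalg.norm(a-b)
E
python3 - <<'E'
from h import *
import pickle
a=cam('scene');b=cam('top');save(a,'s0.png');save(b,'t0.png')
pickle.dump((a,b),open('im0.pkl','wb'))
for d in(a,b): print(np.round(d['intrinsics'],1),d['k1'],np.round(d['T'],3))
s=env.state();print(s)
E
```

```text
pics
[[625.1   0.  317.6]
 [  0.  625.1 235.3]
 [  0.    0.    1. ]] -0.08471510299934362 [[ 0.008  0.807 -0.59   1.382]
 [ 1.    -0.009  0.002 -0.047]
 [-0.004 -0.59  -0.807  1.204]
 [ 0.     0.     0.     1.   ]]
[[452.8   0.  313.4]
 [  0.  452.8 235.6]
 [  0.    0.    1. ]] 0.0020270340389022708 [[-0.016 -0.993  0.114  0.511]
 [-1.     0.018  0.02  -0.039]
 [-0.022 -0.113 -0.993  0.873]
 [ 0.     0.     0.     1.   ]]
{'t': 0.1, 'joint_positions': array([-1.24201556,  0.4682496 , -0.01162091,  1.60350688,  0.00601037,
        1.071387  , -0.0563143 ]), 'joint_velocities': array([-0.00138171, -0.0010386 ,  0.00046887, -0.00247658, -0.00080869,
        0.00295331,  0.00017732]), 'effort': array([ 1.13178994e-03, -5.21647346e+01, -1.22053485e-02, -2.44368213e+01,
       -5.68040845e-02,  1.39742007e-02,  7.66882204e-05]), 'ee_pos': array([0.23600555, 0.60512049, 0.22777143]), 'ee_rot': array([ 0.29055439,  1.55120614, -0.2929327 ]), 'contact_force': array([-0.43379326,  0.42383565,  0.10327894]), 'torque': array([-0.00524181,  0.06942498, -0.01257332]), 'width': 0.9995420865134158}
```

View pics/s0.png

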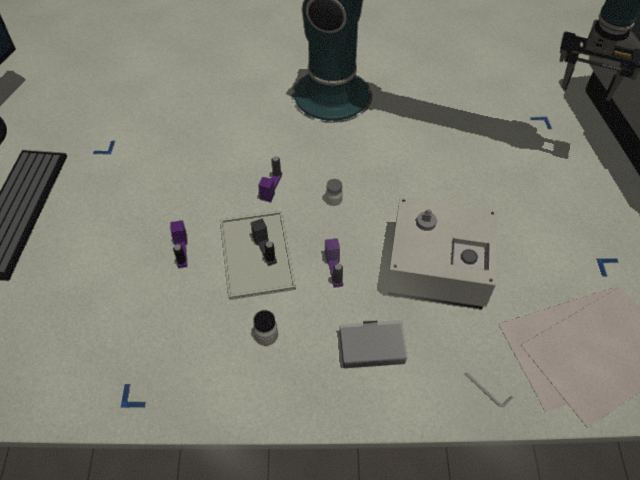

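View pics/t0.png

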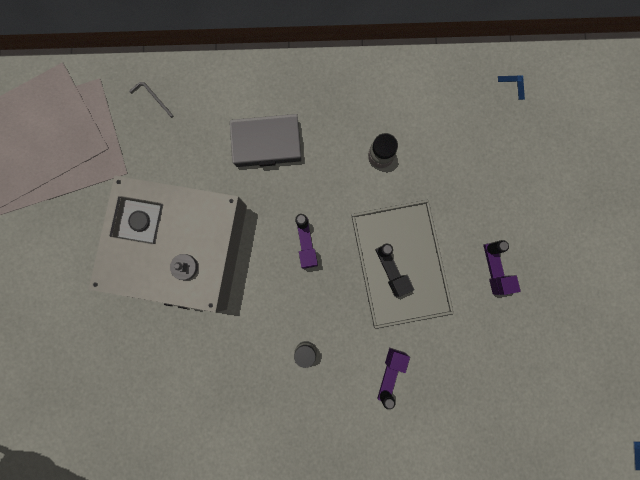

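The top view shows the candidates: the dark crank in the tray, with its hub at (400,287) and grip at (387,250). There are three purple look-alikes, at (308,245), (395,375) and (500,270). I choose the dark one in the tray and will check it in a close crop.

Run:
```python
import pickle,cv2,numpy as np
a,b=pickle.load(open('im0.pkl','rb'))
g=lambda im,x,y,w,h,s:cv2.resize(np.clip(im[y:y+h,x:x+w].astype(float)*1.6,0,255).astype('uint8')[:,:,::-1],None,fx=s,fy=s,interpolation=cv2.INTER_CUBIC)
c1=g(b['img'],340,195,120,140,4); c2=g(a['img'],215,205,80,95,5)
h=max(c1.shape[0],c2.shape[0]);p=lambda c:cv2.copyMakeBorder(c,0,h-c.shape[0],0,0,0)
x=np.hstack([p(c1),p(c2)])[:600,:];cv2.imwrite('pics/c0.png',cv2.resize(x,None,fx=.85,fy=.85));print(x.shape)
c1=g(b['img'],85,165,165,155,2.4);c2=g(a['img'],380,190,125,115,3.2)
h=max(c1.shape[0],c2.shape[0])
x=np.hstack([p(c1),p(c2)]);cv2.imwrite('pics/c1.png',x);print(x.shape)
```

```text
(560, 880, 3)
(372, 796, 3)
```

View pics/c0.png

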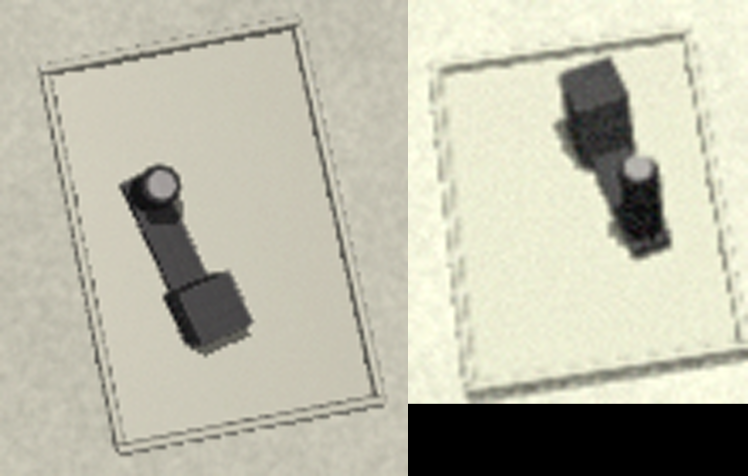

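View pics/c1.png

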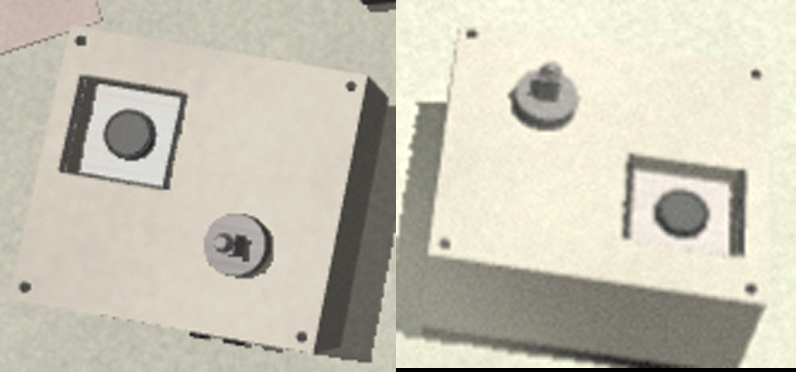

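The crop confirms the plain dark crank in the tray, with no purple on it. The collar and shaft are at about top (183,266) and the sample stage at (139,221). Next I measure them.

Run:
```python
import pickle,cv2,numpy as np
a,b=pickle.load(open('im0.pkl','rb'))
def g(im,x,y,w,h,s,k):
    o=cv2.resize(np.clip(im[y:y+h,x:x+w].astype(float)*k,0,255).astype('uint8')[:,:,::-1],None,fx=s,fy=s,interpolation=cv2.INTER_CUBIC)
    for i in range(0,w,5):
        cv2.line(o,(int(i*s),0),(int(i*s),6 if i%10 else 14),(0,0,255),1)
        if i%10==0: cv2.putText(o,str(x+i),(int(i*s)+2,24),0,.35,(0,0,255),1)
    for i in range(0,h,5):
        cv2.line(o,(0,int(i*s)),(6 if i%10 else 14,int(i*s)),(0,0,255),1)
        if i%10==0: cv2.putText(o,str(y+i),(14,int(i*s)+4),0,.35,(0,0,255),1)
    return o
cv2.imwrite('pics/c2.png',np.hstack([g(b['img'],370,235,50,70,8,3),g(a['img'],240,210,50,70,8,3)]))
cv2.imwrite('pics/c3.png',np.hstack([g(b['img'],160,240,50,50,8,1.6),g(a['img'],402,195,50,50,8,1.4)]))
```

```text
(no output)
```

View pics/c2.png

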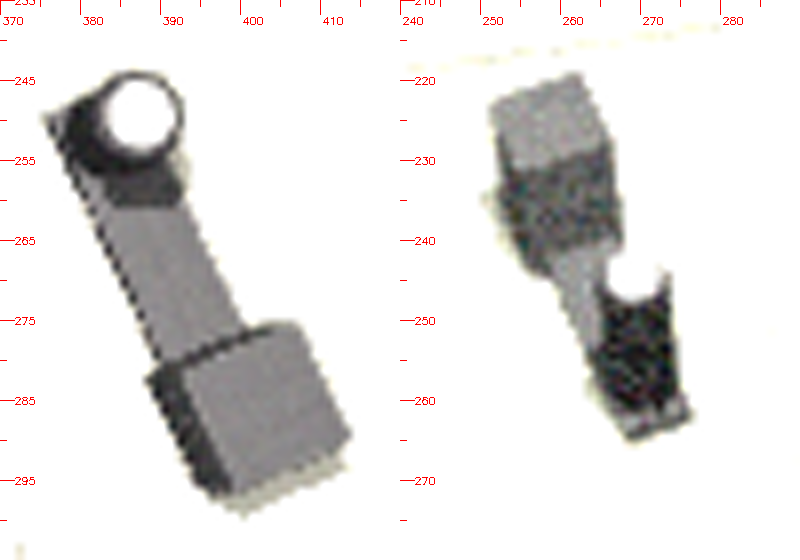

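View pics/c3.png

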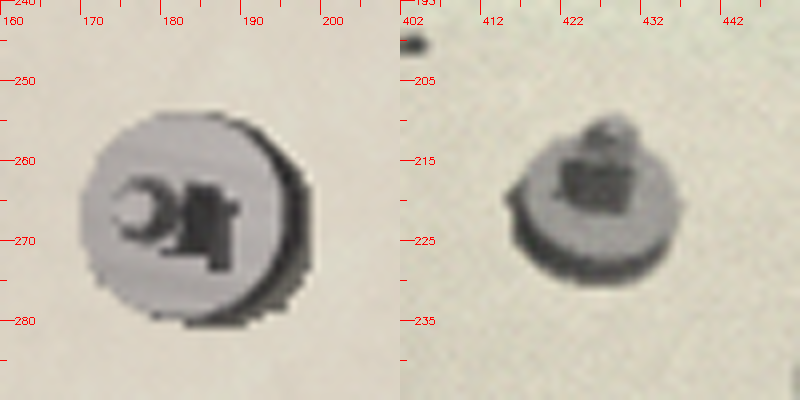

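Run:
```python
from h import *
import pickle
a,b=pickle.load(open('im0.pkl','rb'))
o=.44
T=[np.array([370+x/8-o,235+y/8-o]) for x,y in[(182,365),(292,322),(350,434),(236,494)]]
S=[np.array([240+(x-400)/8-o,210+y/8-o]) for x,y in[(490,105),(577,73),(612,140),(515,168)]]
for n,d,Q in(('top',b,T),('scene',a,S)):
    P=np.array([onz(d,*q,.061) for q in Q]);print(n,P.round(4).tolist(),P.mean(0).round(4),'sides',[round(np.linalg.norm(P[i]-P[i-1])*1e3,1) for i in range(4)],
     'ang',[round(np.degrees(np.arctan2(*(P[i]-P[i-1])[1::-1])),1) for i in range(4)])
print('tri hub',[(lambda r:(r[0].round(4),round(r[1],4)))(tri(b,T[i],a,S[j])) for i,j in((0,3),(1,2),(2,1),(3,0))])
pg=(370+140/8-o,235+115/8-o); sg=(240+(635-400)/8-o,210+272/8-o)
print('grip',onz(b,*pg,.0695),onz(a,*sg,.0695),tri(b,pg,a,sg))
pc=(160+182/8-o,240+216/8-o); sc=(402+200/8-o,195+196/8-o)
print('collar',onz(b,*pc,.125),onz(a,*sc,.125),tri(b,pc,a,sc))
pn=(160+150/8-o,240+209/8-o); sn=(402+213/8-o,195+126/8-o)
print('nose',onz(b,*pn,.155),onz(a,*sn,.155),tri(b,pn,a,sn))
# screws
sT=[(85+81/2.4,165+41/2.4),(85+351/2.4,165+86/2.4),(85+302/2.4,165+337/2.4),(85+25/2.4,165+287/2.4)]
sS=[(380+(x-396)/3.2,190+y/3.2) for x,y in((751,289),(445,244),(472,34),(756,74))]
PT=np.array([onz(b,*q,.11) for q in sT]);PS=np.array([onz(a,*q,.11) for q in sS]);print(PT.round(4),PS.round(4),PT.mean(0),PS.mean(0))
# tray outer corners z=.014
c=lambda x,y:(340+x/3.4,195+y/3.4)
P=np.array([onz(b,*c(*q),.014) for q in((40,68),(296,20),(384,402),(118,452))]);print('tray',P.round(4),P.mean(0))
# stage disc
pd=(85+129/2.4,165+134/2.4);sd=(380+(682-396)/3.2,190+213/3.2);print('stage',tri(b,pd,a,sd))
for z in (.09,.095,.10):print(onz(b,*pd,z),onz(a,*sd,z))
s=env.state();print(R.from_rotvec(s['ee_rot']).as_matrix().round(3))
```

```text
top [[0.5216, -0.1613, 0.061], [0.5308, -0.186, 0.061], [0.5058, -0.1978, 0.061], [0.4931, -0.1722, 0.061]] [ 0.5128 -0.1793  0.061 ] sides [np.float64(30.6), np.float64(26.3), np.float64(27.6), np.float64(28.6)] ang [np.float64(20.8), np.float64(-69.7), np.float64(-154.6), np.float64(116.5)]
scene [[0.5088, -0.1983, 0.061], [0.4975, -0.1737, 0.061], [0.5218, -0.1626, 0.061], [0.5315, -0.1899, 0.061]] [ 0.5149 -0.1811  0.061 ] sides [np.float64(24.2), np.float64(27.1), np.float64(26.8), np.float64(29.0)] ang [np.float64(-159.7), np.float64(114.8), np.float64(24.5), np.float64(-70.5)]
tri hub [(array([ 0.5214, -0.1779,  0.0447]), np.float64(0.028)), (array([ 0.5314, -0.1719,  0.0772]), np.float64(0.022)), (array([ 0.5072, -0.1832,  0.0773]), np.float64(0.0226)), (array([ 0.4919, -0.189 ,  0.0362]), np.float64(0.0251))]
grip [ 0.57680603 -0.15270333  0.0695    ] [ 0.57431557 -0.15348337  0.0695    ] (array([ 0.57653684, -0.15273996,  0.07251667]), np.float64(0.0009208633235101798))
collar [0.5490125  0.19477628 0.125     ] [0.55190962 0.19327529 0.125     ] (array([0.54924588, 0.194842
[... 294 characters left out ...]
69 0.11  ]] [[0.7017 0.313  0.11  ]
 [0.6644 0.1171 0.11  ]
 [0.4872 0.1507 0.11  ]
 [0.525  0.347  0.11  ]] [0.59124634 0.23171084 0.11      ] [0.59456231 0.231962   0.11      ]
tray [[ 0.6477 -0.0955  0.014 ]
 [ 0.6722 -0.24    0.014 ]
 [ 0.4593 -0.2785  0.014 ]
 [ 0.4344 -0.1326  0.014 ]] [ 0.55341698 -0.18664237  0.014     ]
stage (array([0.63174236, 0.28157723, 0.0954862 ]), np.float64(0.0007870961628916462))
[0.63256482 0.28426483 0.09      ] [0.62817413 0.28279814 0.09      ]
[0.63178901 0.28220014 0.095     ] [0.63156024 0.28131579 0.095     ]
[0.6310132  0.28013544 0.1       ] [0.63494634 0.27983345 0.1       ]
[[-0.     0.363  0.932]
 [-0.001  0.932 -0.363]
 [-1.    -0.002  0.   ]]
```

The measurements agree with each other. The collar is at about (0.550, 0.194) and matches the unit's pose (yaw −10.7°). The crank hub is at about (0.513, −0.180) with the arm heading about 23°, and the tray centre is at (0.553, −0.187). Sizes also match. I move now to above the crank.

Request:
{"fn": "apply_moves", "kwargs": {
  "series": [
    [0,-0.254,0.329,-0.3],
    [0,-0.254,0.329,-0.5],
    [0,-0.254,0.329,-0.773],
    [0,-0.254,0.329,-0.773],
    [0,-0.254,0.329,-0.773],
    [0,-0.254,0.329,-0.773],
    [0,-0.254,0.329,-0.773],
    [0,-0.631,0.544,-0.773],
    [0,-0.631,0.544,-0.773],
    [0,-0.631,0.544,-0.773]
  ],
  "grip": 1
}}

```text
t: 1.35
ee_pos: [0.4776, 0.0619, 0.2285]
ee_rot: [-0.315, 1.548, 0.315]
contact_force: [0.7, 0.2, -0.6]
width: 0.999
```

Request:
{"fn": "apply_moves", "kwargs": {
  "series": [
    [0,0,0,0]
  ]
}}

```text
t: 1.48
ee_pos: [0.478, 0.0587, 0.2285]
ee_rot: [-0.309, 1.549, 0.306]
contact_force: [0.6, -0.0, -0.6]
width: 1.0
```

```bash
cat >> h.py <<'E'
def to(world,yaw=None):
    "shift from measured pose to world TCP target / yaw of tool y (deg)"
    s=env.state();M=R.from_rotvec(s['ee_rot']).as_matrix()
    y=np.degrees(np.arctan2(M[1,1],M[0,1]))
    print('t',round(s['t'],2),'pos',s['ee_pos'].round(4),'yaw',round(y,2),'tilt',M[:,0].round(3),'j7',s['joint_positions'][6].round(3),'F',s['contact_force'].round(2),'T',s['torque'].round(3),'w',round(s['width'],3))
    if world is not None: print('shift',(M.T@(np.array(world)-s['ee_pos'])).round(4),'turn',None if yaw is None else np.round(np.radians((y-yaw+180)%360-180),4))
E
python3 -c "
from h import *
to([.513,-.180,.15],113)"
```

```text
t 1.48 pos [0.478  0.0587 0.2285] yaw 112.45 tilt [ 0.    -0.001 -1.   ] j7 1.795 F [ 0.62 -0.02 -0.56] T [ 0.102  0.04  -0.037] w 1.0
shift [ 0.0789 -0.2339 -0.0588] turn -0.0095
```

Request:
{"fn": "apply_moves", "kwargs": {
  "series": [
    [0,-0.234,-0.059,-0.0095],
    [0,-0.234,-0.059,-0.0095],
    [0,-0.234,-0.059,-0.0095],
    [0.079,-0.234,-0.059,-0.0095],
    [0.079,-0.234,-0.059,-0.0095],
    [0.079,-0.234,-0.059,-0.0095],
    [0.079,-0.234,-0.059,-0.0095]
  ]
}}

```text
t: 2.35
ee_pos: [0.5156, -0.1729, 0.1503]
ee_rot: [-0.323, 1.545, 0.324]
contact_force: [0.2, 0.6, 0.2]
width: 1.001
```

```bash
python3 -c "
from h import *
to([.513,-.1803,.041],113)
b=cam('top');a=cam('scene');save(b,'t1.png');save(a,'s1.png')
x=np.hstack([cv2.resize(b['img'][180:340,320:480],None,fx=2.4,fy=2.4),cv2.resize(a['img'][180:340,190:350],None,fx=2.4,fy=2.4)])[:,:,::-1]
cv2.imwrite('pics/c4.png',np.clip(x*1.5,0,255))
"
```

```text
t 2.35 pos [ 0.5156 -0.1729  0.1503] yaw 113.64 tilt [ 0.001  0.001 -1.   ] j7 2.364 F [0.23 0.58 0.24] T [ 0.064 -0.029  0.009] w 1.001
shift [ 0.1093 -0.0057 -0.0055] turn 0.0112[ WARN:0@2.367] global loadsave.cpp:1063 imwrite_ Unsupported depth image for selected encoder is fallbacked to CV_8U.
```

View pics/c4.png

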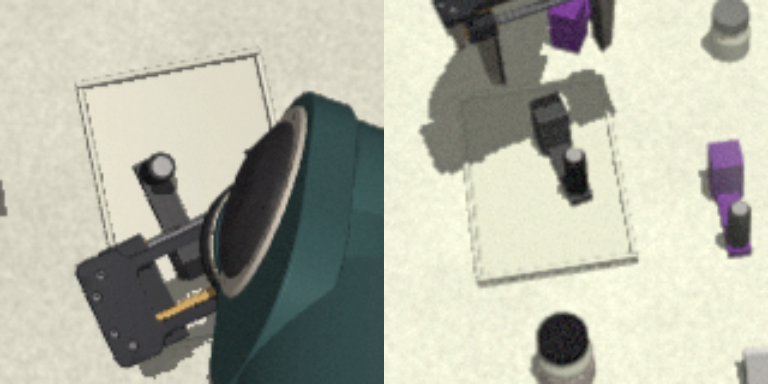

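The picture shows the jaws above the dark crank, aligned with it. I let the arm settle first.

Request:
{"fn": "apply_moves", "kwargs": {
  "series": [
    [0,0,0,0],
    [0,0,0,0],
    [0,0,0,0]
  ]
}}

```text
t: 2.82
ee_pos: [0.515, -0.1744, 0.1499]
ee_rot: [-0.322, 1.546, 0.322]
contact_force: [0.3, 0.5, 0.5]
width: 1.005
```

```bash
python3 -c "
from h import *
to([.513,-.1803,.041],113)
"
```

```text
t 2.83 pos [ 0.515  -0.1744  0.1499] yaw 113.54 tilt [ 0.001 -0.    -1.   ] j7 2.365 F [0.27 0.52 0.46] T [ 0.077  0.006 -0.043] w 1.005
shift [ 0.1089 -0.0046 -0.0042] turn 0.0094
```

Request:
{"fn": "apply_moves", "kwargs": {
  "series": [
    [0.03,-0.005,-0.004,0.009],
    [0.055,-0.005,-0.004,0.009],
    [0.08,-0.005,-0.004,0.009],
    [0.1,-0.005,-0.004,0.009],
    [0.109,-0.005,-0.004,0.009],
    [0.109,-0.005,-0.004,0.009],
    [0.109,-0.005,-0.004,0.009]
  ]
}}

```text
t: 3.7
ee_pos: [0.5137, -0.181, 0.0413]
ee_rot: [-0.315, 1.546, 0.315]
contact_force: [0.4, 0.2, -0.0]
width: 0.997
```

```bash
python3 -c "
from h import *
to([.513,-.1803,.041],113)
a=cam('scene')
x=cv2.resize(a['img'][180:300,190:350],None,fx=4,fy=4)[:,:,::-1]
cv2.imwrite('pics/c5.png',np.clip(x*1.5,0,255).astype('uint8'))
"
```

```text
t 3.7 pos [ 0.5137 -0.181   0.0413] yaw 113.01 tilt [ 0.001 -0.    -1.   ] j7 2.424 F [ 0.38  0.24 -0.03] T [ 0.065 -0.024  0.043] w 0.997
shift [ 0.0003  0.0009 -0.0004] turn 0.0002
```

View pics/c5.png

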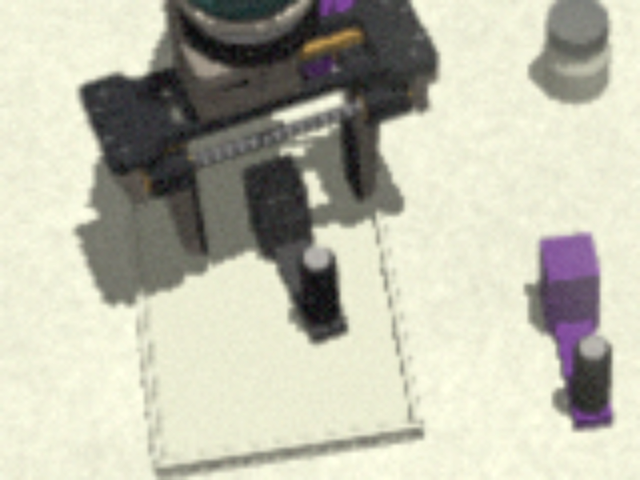

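The fingers straddle the hub. I close on it.

Request:
{"fn": "apply_moves", "kwargs": {
  "series": [
    [0,0,0,0],
    [0,0,0,0],
    [0,0,0,0],
    [0,0,0,0],
    [0,0,0,0],
    [0,0,0,0]
  ],
  "grip": -1
}}

```text
t: 4.5
ee_pos: [0.5131, -0.1807, 0.0406]
ee_rot: [-0.315, 1.548, 0.315]
contact_force: [-0.6, 0.6, 0.1]
width: 0.369
```

```bash
python3 -c "
from h import *
to(None)"
```

```text
t 4.5 pos [ 0.5131 -0.1807  0.0406] yaw 113.01 tilt [ 0.  0. -1.] j7 2.424 F [-0.56  0.61  0.06] T [ 0.016  0.033 -0.019] w 0.369
```

Request:
{"fn": "apply_moves", "kwargs": {
  "series": [
    [0,0,0,0],
    [0,0,0,0],
    [0,0,0,0]
  ]
}}

```text
t: 4.88
ee_pos: [0.513, -0.1806, 0.0406]
ee_rot: [-0.315, 1.548, 0.315]
contact_force: [0.3, 0.3, -0.2]
width: 0.324
```

```bash
python3 -c "
from h import *
to(None)"
```

```text
t 4.88 pos [ 0.513  -0.1806  0.0406] yaw 113.02 tilt [-0.  0. -1.] j7 2.424 F [ 0.27  0.25 -0.19] T [ 0.137  0.152 -0.075] w 0.324
```

Request:
{"fn": "apply_moves", "kwargs": {
  "series": [
    [-0.005,0,0,0],
    [-0.02,0,0,0],
    [-0.05,0,0,0],
    [-0.1,0,0,0],
    [-0.15,0,0,0],
    [-0.195,0,0,0],
    [-0.195,0,0,0],
    [-0.195,0,0,0]
  ]
}}

```text
t: 5.88
ee_pos: [0.5124, -0.1805, 0.2353]
ee_rot: [-0.315, 1.548, 0.316]
contact_force: [0.7, 0.5, -2.1]
width: 0.323
```

```bash
python3 -c "
from h import *
to([.55,.194,.235],180)
b=cam('top');a=cam('scene');import pickle;pickle.dump((a,b),open('im1.pkl','wb'))
x=np.hstack([cv2.resize(b['img'][180:340,320:480],None,fx=2.4,fy=2.4),cv2.resize(a['img'][180:340,190:350],None,fx=2.4,fy=2.4)])[:,:,::-1]
cv2.imwrite('pics/c6.png',np.clip(x*1.5,0,255).astype('uint8'))
"
```

```text
t 5.88 pos [ 0.5124 -0.1805  0.2353] yaw 113.01 tilt [-0.001  0.    -1.   ] j7 2.337 F [ 0.69  0.49 -2.14] T [ 0.074  0.084 -0.009] w 0.323
shift [0.0004 0.33   0.181 ] turn -1.1692
```

View pics/c6.png

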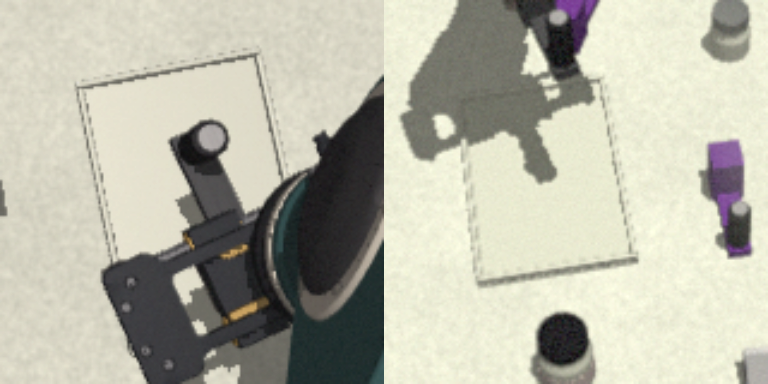

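```bash
python3 -c "
from h import *
import pickle
a,b=pickle.load(open('im1.pkl','rb'))
def g(im,x,y,w,h,s,k): return cv2.resize(np.clip(im[y:y+h,x:x+w].astype(float)*k,0,255).astype('uint8')[:,:,::-1],None,fx=s,fy=s,interpolation=cv2.INTER_CUBIC)
cv2.imwrite('pics/c7.png',np.hstack([g(b['img'],385,220,50,60,8,2),g(a['img'],240,170,50,60,8,2)]))
for n,d,x,y,w,h in(('t',b,400,228,18,18),('s',a,256,180,18,18)):
    c=d['img'][y:y+h,x:x+w].astype(float).mean(2); m=(c>80); 
    nn,l,st,ce=cv2.connectedComponentsWithStats(m.astype('uint8'))
    print(n,st.tolist(),ce+[x,y])
    for i in range(1,nn): print(onz(d,*(ce[i]+[x,y]),.264))
"
```

```text
t [[0, 2, 15, 16, 116], [0, 0, 18, 18, 114], [3, 4, 11, 11, 94]] [[405.67241379 238.57758621]
 [411.96491228 234.16666667]
 [407.78723404 236.76595745]]
[ 0.58024641 -0.15924194  0.264     ]
[ 0.5768298  -0.15350296  0.264     ]
s [[0, 0, 18, 18, 280], [7, 0, 1, 1, 1], [3, 3, 7, 7, 39], [12, 4, 2, 1, 2], [17, 16, 1, 2, 2]] [[264.75357143 188.8       ]
 [263.         180.        ]
 [262.07692308 186.38461538]
 [268.5        184.        ]
 [273.         196.5       ]]
[ 0.55710532 -0.15310753  0.264     ]
[ 0.57385064 -0.15419139  0.264     ]
[ 0.56778304 -0.14170563  0.264     ]
[ 0.6001284  -0.13164433  0.264     ]
```

View pics/c7.png

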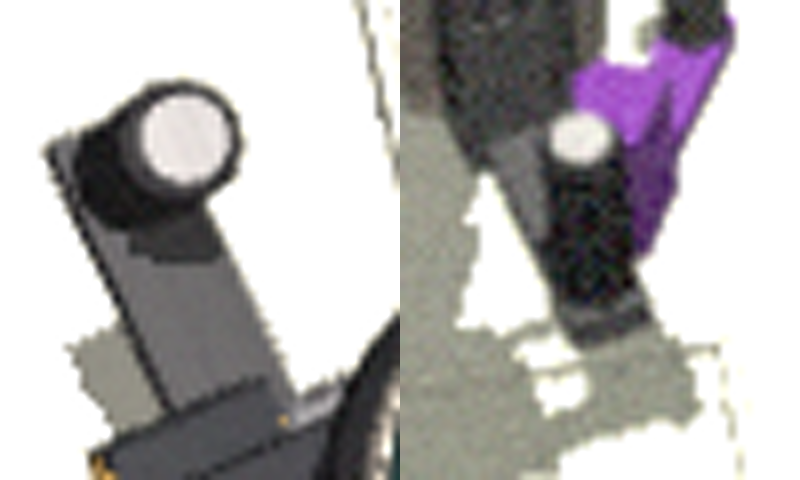

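The crank is held level by the hub. The grip cap is at top (407.8,236.8) and scene (262,186), so the hub lies within about 1.6 mm of the tool axis. I carry it over to the shaft.

Request:
{"fn": "apply_moves", "kwargs": {
  "series": [
    [0,0.02,0.011,-0.1],
    [0,0.055,0.03,-0.25],
    [0,0.1,0.055,-0.4],
    [0,0.145,0.08,-0.55],
    [0,0.19,0.105,-0.7],
    [0,0.235,0.13,-0.85],
    [0,0.28,0.155,-1.0],
    [0,0.31,0.17,-1.1],
    [0,0.325,0.178,-1.169],
    [0,0.331,0.181,-1.169]
  ]
}}

```text
t: 7.22
ee_pos: [0.5504, 0.1941, 0.235]
ee_rot: [-1.209, 1.211, 1.209]
contact_force: [-0.2, -1.1, -2.5]
width: 0.325
```

Request:
{"fn": "apply_moves", "kwargs": {
  "series": [
    [0,0,0,0],
    [0,0,0,0],
    [0,0,0,0]
  ]
}}

```text
t: 7.6
ee_pos: [0.5505, 0.1935, 0.2358]
ee_rot: [-1.208, 1.21, 1.207]
contact_force: [0.3, -0.6, -2.5]
width: 0.325
```

```bash
python3 -c "
from h import *
to([.5503,.195,.20],180)
b=cam('top');a=cam('scene');import pickle;pickle.dump((a,b),open('im2.pkl','wb'))
x=np.hstack([cv2.resize(b['img'][180:340,90:250],None,fx=2.4,fy=2.4),cv2.resize(a['img'][140:300,370:530],None,fx=2.4,fy=2.4)])[:,:,::-1]
cv2.imwrite('pics/c8.png',np.clip(x*1.5,0,255).astype('uint8'))
"
```

```text
t 7.6 pos [0.5505 0.1935 0.2358] yaw 179.88 tilt [ 0. -0. -1.] j7 2.714 F [ 0.28 -0.62 -2.53] T [-0.014  0.062  0.   ] w 0.325
shift [0.0358 0.0003 0.0015] turn -0.0021
```

View pics/c8.png

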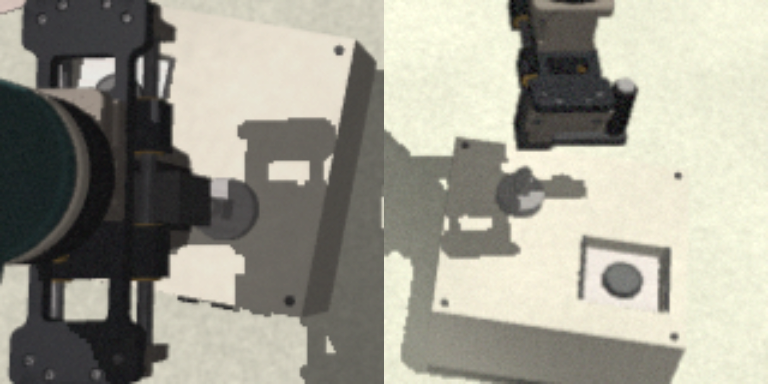

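Request:
{"fn": "apply_moves", "kwargs": {
  "series": [
    [0.015,0,0.0015,0],
    [0.03,0,0.0015,0],
    [0.038,0,0.0015,0],
    [0.041,0,0.0015,0],
    [0.044,0,0.0015,0],
    [0.047,0,0.0015,0],
    [0.047,0,0.0015,0]
  ]
}}

```text
t: 8.57
ee_pos: [0.5503, 0.1962, 0.1886]
ee_rot: [-1.209, 1.209, 1.209]
contact_force: [-0.2, 0.6, -3.1]
width: 0.321
```

```bash
python3 -c "
from h import *
to([.5503,.195,.185],180)
a=cam('scene');import pickle;pickle.dump(a,open('im3.pkl','wb'))
x=cv2.resize(a['img'][150:250,380:480],None,fx=5,fy=5,interpolation=cv2.INTER_CUBIC)[:,:,::-1]
cv2.imwrite('pics/c9.png',np.clip(x*1.8,0,255).astype('uint8'))
"
```

```text
t 8.57 pos [0.5503 0.1962 0.1886] yaw 179.99 tilt [ 0.  0. -1.] j7 2.705 F [-0.23  0.64 -3.15] T [0.064 0.073 0.006] w 0.321
shift [ 0.0036  0.     -0.0012] turn -0.0001
```

View pics/c9.png

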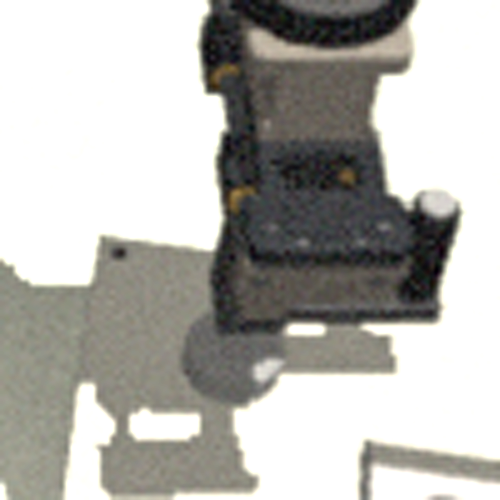

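The underside is about 2 mm below the nose tip and there is no contact yet. I lower further in small steps.

Request:
{"fn": "apply_moves", "kwargs": {
  "series": [
    [0.001,0,-0.001,0],
    [0.002,0,-0.001,0],
    [0.003,0,-0.001,0],
    [0.004,0,-0.001,0],
    [0.005,0,-0.001,0],
    [0.005,0,-0.001,0]
  ]
}}

```text
t: 9.38
ee_pos: [0.5503, 0.1952, 0.1835]
ee_rot: [-1.209, 1.209, 1.209]
contact_force: [0.8, 0.5, -2.1]
width: 0.323
```

```bash
python3 -c "
from h import *
to([.5503,.195,.181],180)"
```

```text
t 9.38 pos [0.5503 0.1952 0.1835] yaw 179.99 tilt [-0. -0. -1.] j7 2.706 F [ 0.75  0.45 -2.07] T [ 0.041  0.102 -0.052] w 0.323
shift [ 0.0025 -0.     -0.0002] turn -0.0001
```

Request:
{"fn": "apply_moves", "kwargs": {
  "series": [
    [0.0005,0,0,0],
    [0.001,0,0,0],
    [0.0015,0,0,0],
    [0.0015,0,0,0]
  ]
}}

```text
t: 9.88
ee_pos: [0.5504, 0.1952, 0.1821]
ee_rot: [-1.209, 1.209, 1.209]
contact_force: [-0.3, 0.1, -1.7]
width: 0.325
```

```bash
python3 -c "
from h import *
to([.5503,.195,.181],180)"
```

```text
t 9.88 pos [0.5504 0.1952 0.1821] yaw 179.99 tilt [ 0.  0. -1.] j7 2.706 F [-0.35  0.12 -1.73] T [ 0.052  0.14  -0.026] w 0.325
shift [ 0.0011  0.0001 -0.0002] turn -0.0002
```

Request:
{"fn": "apply_moves", "kwargs": {
  "series": [
    [0.0005,0,0,0],
    [0.001,0,0,0],
    [0.001,0,0,0]
  ]
}}

```text
t: 10.25
ee_pos: [0.5503, 0.195, 0.181]
ee_rot: [-1.209, 1.21, 1.209]
contact_force: [1.2, -0.6, -2.0]
width: 0.325
```

```bash
python3 -c "
from h import *
to([.5503,.195,.181],180)"
```

```text
t 10.25 pos [0.5503 0.195  0.181 ] yaw 179.98 tilt [-0. -0. -1.] j7 2.706 F [ 1.2  -0.65 -1.96] T [-0.134  0.127 -0.009] w 0.325
shift [-0. -0. -0.] turn -0.0003
```

Request:
{"fn": "apply_moves", "kwargs": {
  "series": [
    [0.0005,0,0,0],
    [0.001,0,0,0],
    [0.0015,0,0,0],
    [0.002,0,0,0],
    [0.002,0,0,0]
  ]
}}

```text
t: 10.88
ee_pos: [0.5503, 0.195, 0.179]
ee_rot: [-1.209, 1.21, 1.209]
contact_force: [-0.2, -1.1, -2.4]
width: 0.32
```

```bash
python3 -c "
from h import *
to([.5503,.195,.161],180)"
```

```text
t 10.88 pos [0.5503 0.195  0.179 ] yaw 179.98 tilt [-0. -0. -1.] j7 2.706 F [-0.17 -1.06 -2.38] T [-0.273  0.257 -0.04 ] w 0.32
shift [ 0.018  0.    -0.   ] turn -0.0003
```

```bash
python3 -c "
from h import *
a=cam('scene')
x=cv2.resize(a['img'][150:250,380:480],None,fx=5,fy=5,interpolation=cv2.INTER_CUBIC)[:,:,::-1]
cv2.imwrite('pics/c10.png',np.clip(x*1.8,0,255).astype('uint8'))
to(None)
"
```

```text
t 10.93 pos [0.5503 0.195  0.179 ] yaw 179.99 tilt [-0. -0. -1.] j7 2.706 F [-0.67 -1.47 -1.47] T [-0.26   0.24  -0.005] w 0.324
```

View pics/c10.png

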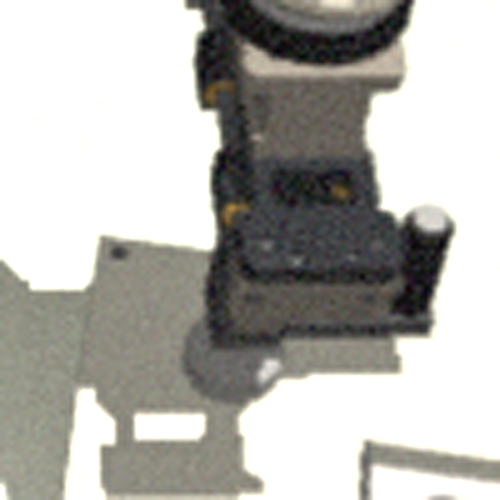

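Request:
{"fn": "apply_moves", "kwargs": {
  "series": [
    [0.001,0,0,0],
    [0.002,0,0,0],
    [0.003,0,0,0],
    [0.003,0,0,0]
  ]
}}

```text
t: 11.42
ee_pos: [0.5503, 0.195, 0.176]
ee_rot: [-1.209, 1.21, 1.209]
contact_force: [-0.4, -1.1, -1.6]
width: 0.324
```

```bash
python3 -c "
from h import *
to([.5503,.195,.161],180)"
```

```text
t 11.43 pos [0.5503 0.195  0.176 ] yaw 179.98 tilt [-0. -0. -1.] j7 2.705 F [-0.44 -1.13 -1.61] T [-0.447  0.311 -0.006] w 0.324
shift [ 0.015 -0.    -0.   ] turn -0.0003
```

Request:
{"fn": "apply_moves", "kwargs": {
  "series": [
    [0,0.0005,-0.0005,0],
    [0,0.001,-0.001,0],
    [0,0.001,-0.001,0]
  ]
}}

```text
t: 11.8
ee_pos: [0.5498, 0.1947, 0.1762]
ee_rot: [-1.209, 1.207, 1.209]
contact_force: [1.7, 0.5, -4.1]
width: 0.329
```

```bash
python3 -c "
from h import *
to([.5503,.195,.161],180)"
```

```text
t 11.8 pos [0.5498 0.1947 0.1762] yaw -179.99 tilt [ 0.001  0.001 -1.   ] j7 2.707 F [ 1.66  0.47 -4.14] T [ 0.142 -0.388  0.014] w 0.329
shift [ 0.0152 -0.0004  0.0003] turn 0.0001
```

Request:
{"fn": "apply_moves", "kwargs": {
  "series": [
    [0,-0.0005,0.0003,0],
    [0.002,-0.0005,0.0003,0],
    [0.004,-0.0005,0.0003,0],
    [0.004,-0.0005,0.0003,0]
  ]
}}

```text
t: 12.3
ee_pos: [0.55, 0.1946, 0.172]
ee_rot: [-1.209, 1.209, 1.209]
contact_force: [1.9, 1.1, -2.8]
width: 0.323
```

```bash
python3 -c "
from h import *
to([.5503,.195,.161],180)"
```

```text
t 12.3 pos [0.55   0.1946 0.172 ] yaw 179.99 tilt [ 0.  0. -1.] j7 2.706 F [ 1.89  1.06 -2.85] T [ 0.248 -0.351  0.003] w 0.323
shift [ 0.011  -0.0003  0.0004] turn -0.0001
```

Request:
{"fn": "apply_moves", "kwargs": {
  "series": [
    [0.001,-0.0003,0.0003,0],
    [0.003,-0.0003,0.0003,0],
    [0.005,-0.0003,0.0003,0],
    [0.007,-0.0003,0.0003,0],
    [0.008,-0.0003,0.0003,0],
    [0.008,-0.0003,0.0003,0]
  ]
}}

```text
t: 13.05
ee_pos: [0.5501, 0.1947, 0.1639]
ee_rot: [-1.209, 1.21, 1.209]
contact_force: [0.7, 0.1, -2.9]
width: 0.325
```

```bash
python3 -c "
from h import *
to([.5503,.195,.161],180)"
```

```text
t 13.05 pos [0.5501 0.1947 0.1639] yaw 179.99 tilt [-0. -0. -1.] j7 2.704 F [ 0.72  0.09 -2.88] T [ 0.046 -0.057  0.027] w 0.325
shift [ 0.0029 -0.0002  0.0003] turn -0.0002
```

Only the weight shows on the wrist, so it is well centred. I lower the last 3 mm slowly onto the seat.

Request:
{"fn": "apply_moves", "kwargs": {
  "series": [
    [0.001,0,0,0],
    [0.002,0,0,0],
    [0.0025,0,0,0],
    [0.0025,0,0,0]
  ]
}}

```text
t: 13.55
ee_pos: [0.5501, 0.1947, 0.1615]
ee_rot: [-1.209, 1.209, 1.209]
contact_force: [0.6, 0.6, -3.0]
width: 0.326
```

Request:
{"fn": "apply_moves", "kwargs": {
  "series": [
    [0.0005,0,0,0],
    [0.001,0,0,0],
    [0.001,0,0,0]
  ]
}}

```text
t: 13.92
ee_pos: [0.5501, 0.1948, 0.1606]
ee_rot: [-1.209, 1.209, 1.209]
contact_force: [0.5, -0.0, -2.2]
width: 0.325
```

```bash
python3 -c "
from h import *
to([.5501,.1947,.161],180)"
```

```text
t 13.93 pos [0.5501 0.1948 0.1606] yaw 179.99 tilt [-0. -0. -1.] j7 2.704 F [ 0.48 -0.02 -2.21] T [ 0.01  0.07 -0.04] w 0.325
shift [-0.0004  0.     -0.0001] turn -0.0001
```

Request:
{"fn": "apply_moves", "kwargs": {
  "series": [
    [0.0005,0,0,0],
    [0.0005,0,0,0]
  ]
}}

```text
t: 14.18
ee_pos: [0.5501, 0.1947, 0.1606]
ee_rot: [-1.209, 1.209, 1.209]
contact_force: [-2.2, -1.3, 3.5]
width: 0.325
```

Request:
{"fn": "apply_moves", "kwargs": {
  "series": [
    [0.0005,0,0,0],
    [0.0005,0,0,0]
  ]
}}

```text
t: 14.42
ee_pos: [0.5501, 0.1947, 0.1605]
ee_rot: [-1.209, 1.209, 1.209]
contact_force: [-3.7, -1.0, 6.9]
width: 0.323
```

```bash
python3 -c "
from h import *
to([.5501,.1947,.161],180)"
```

```text
t 14.43 pos [0.5501 0.1947 0.1605] yaw 179.98 tilt [ 0.  0. -1.] j7 2.704 F [-3.68 -0.98  6.95] T [-0.379  0.85   0.026] w 0.323
shift [-0.0005  0.     -0.    ] turn -0.0003
```

The crank is seated: the underside is at 0.125 m and the axial force rises. I relax the press, then begin winding clockwise (positive turn about tool x).

Request:
{"fn": "apply_moves", "kwargs": {
  "series": [
    [-0.0008,0,0,0],
    [-0.0008,0,0,0.05],
    [-0.0008,0,0,0.1],
    [-0.0008,0,0,0.15],
    [-0.0008,0,0,0.2],
    [-0.0008,0,0,0.25],
    [-0.0008,0,0,0.3],
    [-0.0008,0,0,0.3]
  ]
}}

```text
t: 15.42
ee_pos: [0.5503, 0.1949, 0.1606]
ee_rot: [-0.986, 1.336, 0.985]
contact_force: [-1.5, -0.8, 2.8]
width: 0.324
```

```bash
python3 -c "
from h import *
to([.5501,.1947,.161],180)"
```

```text
t 15.43 pos [0.5503 0.1949 0.1606] yaw 162.83 tilt [ 0.001  0.    -1.   ] j7 2.436 F [-1.49 -0.84  2.8 ] T [-0.111  0.269 -0.095] w 0.324
shift [-0.0004  0.0002 -0.0002] turn -0.2996
```

Request:
{"fn": "apply_moves", "kwargs": {
  "series": [
    [0,0,0,0.06],
    [0,0,0,0.12],
    [0,0,0,0.18],
    [0,0,0,0.24],
    [0,0,0,0.3],
    [0,0,0,0.36],
    [0,0,0,0.42]
  ]
}}

```text
t: 16.3
ee_pos: [0.5501, 0.1948, 0.1606]
ee_rot: [-0.665, 1.467, 0.664]
contact_force: [-1.7, -1.0, 2.8]
width: 0.323
```

```bash
python3 -c "
from h import *
to([.5501,.1947,.161],180)"
```

```text
t 16.3 pos [0.5501 0.1948 0.1606] yaw 138.74 tilt [ 0. -0. -1.] j7 2.059 F [-1.74 -0.99  2.77] T [-0.207  0.4    0.267] w 0.323
shift [-0.0004 -0.     -0.0001] turn -0.7201
```

The torque about z is now about 0.25 N·m, so the shaft is turning. I continue.

Request:
{"fn": "apply_moves", "kwargs": {
  "series": [
    [-0.0003,0,0,0.08],
    [-0.0003,0,0,0.16],
    [-0.0003,0,0,0.24],
    [-0.0003,0,0,0.32],
    [-0.0003,0,0,0.4],
    [-0.0003,0,0,0.48],
    [-0.0003,0,0,0.56],
    [-0.0003,0,0,0.64],
    [-0.0003,0,0,0.72],
    [-0.0003,0,0,0.8]
  ]
}}

```text
t: 17.55
ee_pos: [0.5501, 0.1948, 0.1606]
ee_rot: [-0.04, 1.57, 0.039]
contact_force: [-0.4, -0.7, 0.5]
width: 0.325
```

```bash
python3 -c "
from h import *
to([.5501,.1947,.161],180)
b=cam('top');a=cam('scene');import pickle;pickle.dump((a,b),open('im4.pkl','wb'))
x=np.hstack([cv2.resize(b['img'][180:340,90:250],None,fx=2.4,fy=2.4),cv2.resize(a['img'][140:300,370:530],None,fx=2.4,fy=2.4)])[:,:,::-1]
cv2.imwrite('pics/c11.png',np.clip(x*1.5,0,255).astype('uint8'))
"
```

```text
t 17.55 pos [0.5501 0.1948 0.1606] yaw 92.87 tilt [ 0. -0. -1.] j7 1.344 F [-0.44 -0.66  0.53] T [-0.156  0.22   0.203] w 0.325
shift [-0.0004 -0.0001  0.    ] turn -1.5207
```

View pics/c11.png

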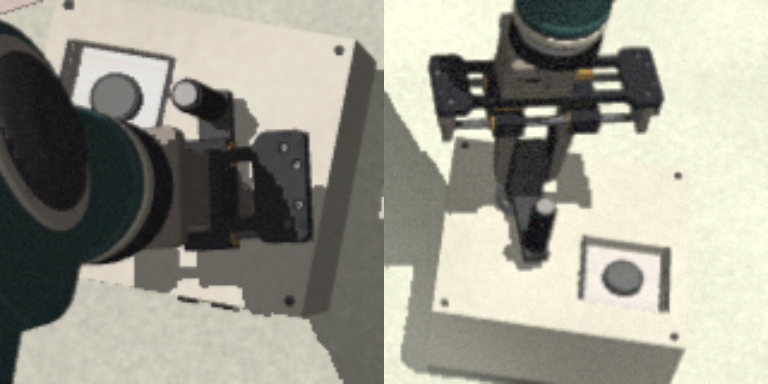

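The crank is turning with the gripper. Its arm now points towards the scene camera and the grip cap is at scene (437,226). I continue.

Request:
{"fn": "apply_moves", "kwargs": {
  "series": [
    [0,0,0,0.1],
    [0,0,0,0.2],
    [0,0,0,0.3],
    [0,0,0,0.4],
    [0,0,0,0.5],
    [0,0,0,0.6],
    [0,0,0,0.7],
    [0,0,0,0.8],
    [0,0,0,0.9],
    [0,0,0,1.0]
  ]
}}

```text
t: 18.9
ee_pos: [0.5501, 0.1948, 0.1606]
ee_rot: [0.74, 1.441, -0.741]
contact_force: [-0.7, -1.0, 1.2]
width: 0.327
```

```bash
python3 -c "
from h import *
to([.5501,.1947,.161],180)"
```

```text
t 18.9 pos [0.5501 0.1948 0.1606] yaw 35.6 tilt [ 0. -0. -1.] j7 0.462 F [-0.72 -1.    1.25] T [-0.179  0.213  0.272] w 0.327
shift [-0.0004 -0.0001  0.0001] turn -2.5202
```

Request:
{"fn": "apply_moves", "kwargs": {
  "series": [
    [0,0,0,0.1],
    [0,0,0,0.2],
    [0,0,0,0.3],
    [0,0,0,0.4],
    [0,0,0,0.5],
    [0,0,0,0.6],
    [0,0,0,0.7],
    [0,0,0,0.8],
    [0,0,0,0.9],
    [0,0,0,1.0]
  ]
}}

```text
t: 20.15
ee_pos: [0.5501, 0.1948, 0.1606]
ee_rot: [1.482, 1.005, -1.482]
contact_force: [-0.3, -0.9, 0.6]
width: 0.324
```

```bash
python3 -c "
from h import *
to([.5501,.1947,.161],180)"
```

```text
t 20.15 pos [0.5501 0.1948 0.1606] yaw -21.69 tilt [ 0. -0. -1.] j7 -0.402 F [-0.31 -0.85  0.63] T [-0.226  0.312  0.28 ] w 0.324
shift [-0.0004 -0.      0.0001] turn 2.7629
```

Request:
{"fn": "apply_moves", "kwargs": {
  "series": [
    [0,0,0,0.09],
    [0,0,0,0.18],
    [0,0,0,0.27],
    [0,0,0,0.36],
    [0,0,0,0.45],
    [0,0,0,0.54],
    [0,0,0,0.63],
    [0,0,0,0.72],
    [0,0,0,0.8]
  ]
}}

```text
t: 21.28
ee_pos: [0.5501, 0.1948, 0.1606]
ee_rot: [2.006, 0.399, -2.006]
contact_force: [-0.6, -1.0, 1.7]
width: 0.328
```

```bash
python3 -c "
from h import *
to(None)
import pickle
b=cam('top');a=cam('scene');pickle.dump((a,b),open('im5.pkl','wb'))
x=np.hstack([cv2.resize(b['img'][180:340,90:250],None,fx=2.4,fy=2.4),cv2.resize(a['img'][140:300,370:530],None,fx=2.4,fy=2.4)])[:,:,::-1]
cv2.imwrite('pics/c12.png',np.clip(x*1.5,0,255).astype('uint8'))
"
```

```text
t 21.27 pos [0.5501 0.1948 0.1606] yaw -67.49 tilt [-0. -0. -1.] j7 -1.076 F [-0.64 -0.97  1.73] T [-0.253  0.399  0.314] w 0.328
```

View pics/c12.png

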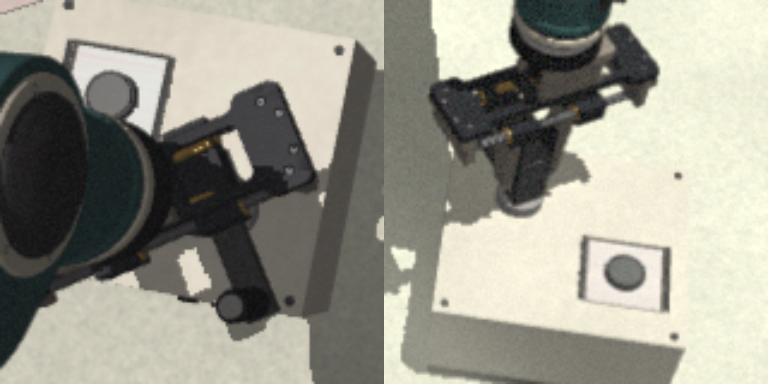

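```bash
python3 -c "
from h import *
import pickle
def disc(d,x,y,w,h):
    c=cv2.GaussianBlur(d['img'][y:y+h,x:x+w].astype(np.uint8),(3,3),0).mean(2)
    m=((c>35)&(c<100)).astype('uint8')
    n,l,st,ce=cv2.connectedComponentsWithStats(m)
    return [(s.tolist(),(q+[x,y]).round(2).tolist()) for s,q in zip(st,ce) if 100<s[4]<500]
for f in('im0','im5'):
    a,b=pickle.load(open(f+'.pkl','rb'))
    print(f,disc(b,118,200,38,40),disc(a,455,240,35,30))
a,b=pickle.load(open('im5.pkl','rb'))
print(tri(b,(136.7,218.75),a,(470.4,252.9)))
print(proj(a,[[.631,.281,z] for z in (.09,.095,.1,.105,.11)]),proj(b,[[.631,.281,z] for z in (.09,.095,.1,.105,.11)]))
"
```

```text
im0 [([0, 0, 8, 32, 144], [120.23, 211.31]), ([10, 10, 22, 22, 379], [138.78, 220.79])] [([0, 0, 35, 30, 260], [479.15, 250.0]), ([6, 9, 17, 16, 199], [468.85, 256.49])]
im5 [] [([7, 6, 17, 15, 195], [469.77, 253.31])]
(array([0.6329962 , 0.27981965, 0.11074506]), np.float64(0.0008839889071285397))
[[468.74667929 257.65296375]
 [469.19099638 256.3488411 ]
 [469.63785573 255.03686315]
 [470.08727799 253.71696208]
 [470.53928404 252.38906932]] [[140.56576728 221.67765313]
 [139.41826713 221.26658676]
 [138.2562781  220.85033151]
 [137.07952392 220.42878845]
 [135.88772126 220.00185616]]
```

Request:
{"fn": "apply_moves", "kwargs": {
  "series": [
    [0,0,0,0.07],
    [0,0,0,0.14],
    [0,0,0,0.21],
    [0,0,0,0.28],
    [0,0,0,0.35]
  ]
}}

```text
t: 22.0
ee_pos: [0.5501, 0.1947, 0.1606]
ee_rot: [2.199, 0.048, -2.199]
contact_force: [-1.3, -1.2, 1.4]
width: 0.328
```

```bash
python3 -c "
from h import *
to(None)"
```

```text
t 22.0 pos [0.5501 0.1947 0.1606] yaw -87.49 tilt [-0. -0. -1.] j7 -1.366 F [-1.27 -1.22  1.35] T [-0.169  0.388  0.236] w 0.328
```

Request:
{"fn": "apply_moves", "kwargs": {
  "series": [
    [0,0,0,0.07],
    [0,0,0,0.14],
    [0,0,0,0.2]
  ]
}}

```text
t: 22.38
ee_pos: [0.5501, 0.1947, 0.1606]
ee_rot: [-2.14, 0.168, 2.141]
contact_force: [-1.1, -1.3, 1.7]
width: 0.33
```

```bash
python3 -c "
from h import *
to(None)"
```

```text
t 22.38 pos [0.5501 0.1947 0.1606] yaw -98.93 tilt [-0. -0. -1.] j7 -1.533 F [-1.11 -1.26  1.73] T [-0.154  0.378  0.209] w 0.33
```

Request:
{"fn": "apply_moves", "kwargs": {
  "series": [
    [0,0,0,0.07],
    [0,0,0,0.14],
    [0,0,0,0.2]
  ]
}}

```text
t: 22.75
ee_pos: [0.5501, 0.1948, 0.1606]
ee_rot: [-2.028, 0.365, 2.028]
contact_force: [-1.0, -1.2, 1.7]
width: 0.328
```

```bash
python3 -c "
from h import *
to(None)"
```

```text
t 22.75 pos [0.5501 0.1948 0.1606] yaw -110.39 tilt [-0. -0. -1.] j7 -1.699 F [-1.   -1.18  1.71] T [-0.154  0.434  0.236] w 0.328
```

Request:
{"fn": "apply_moves", "kwargs": {
  "series": [
    [0,0,0,0.06],
    [0,0,0,0.12]
  ]
}}

```text
t: 23.0
ee_pos: [0.5501, 0.1947, 0.1606]
ee_rot: [-1.956, 0.475, 1.956]
contact_force: [-1.6, -0.5, 1.8]
width: 0.323
```

```bash
python3 -c "
from h import *
to(None)"
```

```text
t 23.0 pos [0.5501 0.1947 0.1606] yaw -117.26 tilt [-0. -0. -1.] j7 -1.799 F [-1.59 -0.51  1.76] T [-0.188  0.39   0.244] w 0.323
```

Request:
{"fn": "apply_moves", "kwargs": {
  "series": [
    [0,0,0,0.06],
    [0,0,0,0.12],
    [0,0,0,0.18]
  ]
}}

```text
t: 23.38
ee_pos: [0.5505, 0.1946, 0.1606]
ee_rot: [-1.848, 0.626, 1.846]
contact_force: [1.5, -1.5, 2.1]
width: 0.33
```

```bash
python3 -c "
from h import *
to(None)
import pickle
b=cam('top');a=cam('scene');pickle.dump((a,b),open('im6.pkl','wb'))
x=np.hstack([cv2.resize(b['img'][180:280,90:190],None,fx=4,fy=4),cv2.resize(a['img'][200:300,410:510],None,fx=4,fy=4)])[:,:,::-1]
cv2.imwrite('pics/c13.png',np.clip(x*1.5,0,255).astype('uint8'))
"
```

```text
t 23.38 pos [0.5505 0.1946 0.1606] yaw -127.39 tilt [ 0.001 -0.002 -1.   ] j7 -1.948 F [ 1.54 -1.48  2.11] T [-0.514 -0.045  1.268] w 0.33
```

View pics/c13.png

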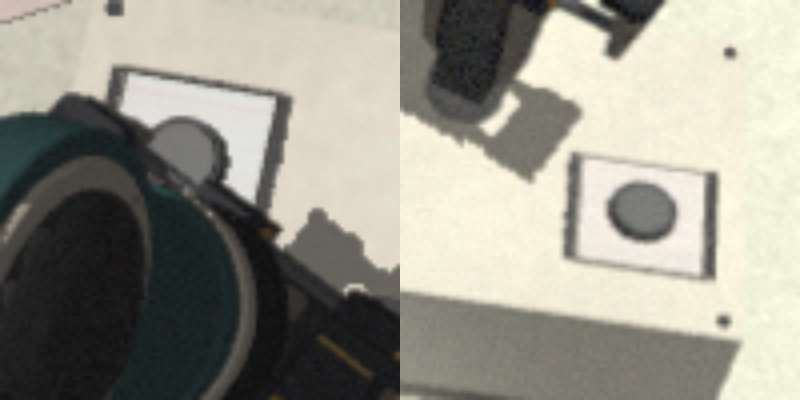

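The z torque has risen to 1.27 N·m, about 18 N at the grip, so the stop is reached. The stage plate fills the well with its top flush. I ease off straight away.

Request:
{"fn": "apply_moves", "kwargs": {
  "series": [
    [0,0,0,-0.05]
  ]
}}

```text
t: 23.6
ee_pos: [0.5505, 0.1945, 0.1606]
ee_rot: [-1.879, 0.585, 1.877]
contact_force: [0.8, -1.3, 1.1]
width: 0.33
```

```bash
python3 -c "
from h import *
to(None)"
```

```text
t 23.6 pos [0.5505 0.1945 0.1606] yaw -124.54 tilt [ 0.001 -0.001 -1.   ] j7 -1.905 F [ 0.81 -1.28  1.11] T [-0.361  0.09   0.32 ] w 0.33
```

Request:
{"fn": "apply_moves", "kwargs": {
  "series": [
    [0,0,0,-0.03],
    [0,0,0,-0.06],
    [0,0,0,-0.06]
  ]
}}

```text
t: 23.98
ee_pos: [0.5504, 0.1945, 0.1606]
ee_rot: [-1.913, 0.537, 1.911]
contact_force: [2.3, -2.0, -1.7]
width: 0.332
```

```bash
python3 -c "
from h import *
to(None)
import pickle
def disc(d,x,y,w,h):
    c=cv2.GaussianBlur(d['img'][y:y+h,x:x+w].astype(np.uint8),(3,3),0).mean(2)
    m=((c>35)&(c<100)).astype('uint8')
    n,l,st,ce=cv2.connectedComponentsWithStats(m)
    return [(s.tolist(),(q+[x,y]).round(2).tolist()) for s,q in zip(st,ce) if 100<s[4]<500]
a,b=pickle.load(open('im6.pkl','rb'));print(disc(a,455,240,35,30))
a=cam('scene');print(disc(a,455,240,35,30))
"
```

```text
t 23.98 pos [0.5504 0.1945 0.1606] yaw -121.36 tilt [ 0.001 -0.    -1.   ] j7 -1.859 F [ 2.31 -2.   -1.73] T [-0.454 -0.454  0.235] w 0.332
[([7, 6, 17, 15, 194], [469.99, 252.73])]
[([7, 6, 17, 15, 195], [470.0, 252.76])]
```

Request:
{"fn": "apply_moves", "kwargs": {
  "series": [
    [0,0,0,-0.04],
    [0,0,0,-0.04]
  ]
}}

```text
t: 24.28
ee_pos: [0.5504, 0.1946, 0.1606]
ee_rot: [-1.938, 0.502, 1.936]
contact_force: [4.1, -3.3, -3.0]
width: 0.329
```

```bash
python3 -c "
from h import *
to([.5501,.1947,.161])"
```

```text
t 24.27 pos [0.5504 0.1946 0.1606] yaw -119.07 tilt [ 0.001 -0.    -1.   ] j7 -1.825 F [ 4.12 -3.27 -3.03] T [-0.477 -0.737  0.096] w 0.329
shift [-0.0004  0.      0.0003] turn None
```

The torque has eased to 0.1 N·m, but the off-square hold shows a small side load. I open the jaws so the crank rests freely, then look.

Request:
{"fn": "apply_moves", "kwargs": {
  "series": [
    [0,0,0,0],
    [0,0,0,0],
    [0,0,0,0],
    [0,0,0,0]
  ],
  "grip": 0.2
}}

```text
t: 24.78
ee_pos: [0.55, 0.195, 0.1607]
ee_rot: [-1.936, 0.502, 1.937]
contact_force: [0.5, 0.1, -0.6]
width: 0.599
```

```bash
python3 -c "
from h import *
to([.5501,.1947,.1606])
import pickle
b=cam('top');a=cam('scene');pickle.dump((a,b),open('im7.pkl','wb'))
x=np.hstack([cv2.resize(b['img'][180:340,90:250],None,fx=2.4,fy=2.4),cv2.resize(a['img'][140:300,370:530],None,fx=2.4,fy=2.4)])[:,:,::-1]
cv2.imwrite('pics/c14.png',np.clip(x*1.5,0,255).astype('uint8'))
"
```

```text
t 24.77 pos [0.55   0.195  0.1607] yaw -119.09 tilt [-0.  0. -1.] j7 -1.826 F [ 0.45  0.14 -0.64] T [0.081 0.068 0.018] w 0.599
shift [ 0.0001  0.0002 -0.0002] turn None
```

View pics/c14.png

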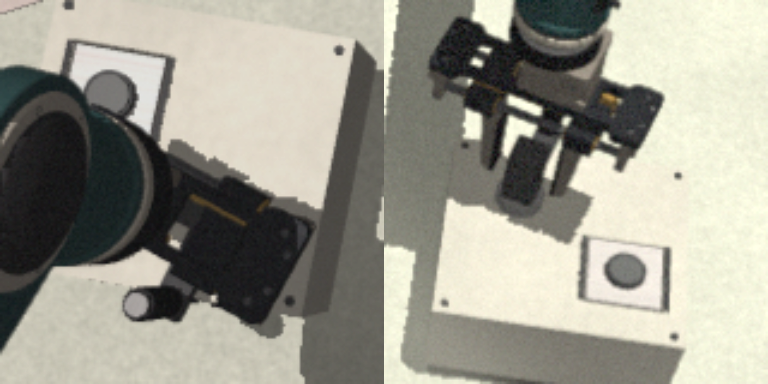

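```bash
python3 -c "
from h import *
import pickle
a,b=pickle.load(open('im7.pkl','rb'))
p=onz(b,147,306.3,.1895);v=p[:2]-[.5501,.1947];print(p,np.linalg.norm(v),np.degrees(np.arctan2(v[1],v[0])))
from h import *
x=cv2.resize(a['img'][190:300,410:510],None,fx=6,fy=5.4,interpolation=cv2.INTER_CUBIC)[:,:,::-1]
cv2.imwrite('pics/c15.png',np.clip(x*1.5,0,255).astype('uint8'))
# predicted well rim corners and stage plate at .11 in scene
c=np.array([.5929,.2318]);th=np.radians(-10.7);Rm=np.array([[np.cos(th),-np.sin(th)],[np.sin(th),np.cos(th)]])
for h in(35,33): print(h,proj(a,[[*(c+Rm@np.array([.030+sx*h/1e3,.055+sy*h/1e3])),.11] for sx,sy in((-1,-1),(-1,1),(1,1),(1,-1))]).round(1).tolist())
"
```

```text
[0.48695663 0.22702094 0.1895    ] 0.07093467831053735 152.89364318158326
35 [[454.7, 237.6], [487.1, 242.2], [486.4, 268.9], [453.1, 264.1]]
33 [[455.6, 238.5], [486.1, 242.8], [485.5, 268.0], [454.1, 263.5]]
```

View pics/c15.png

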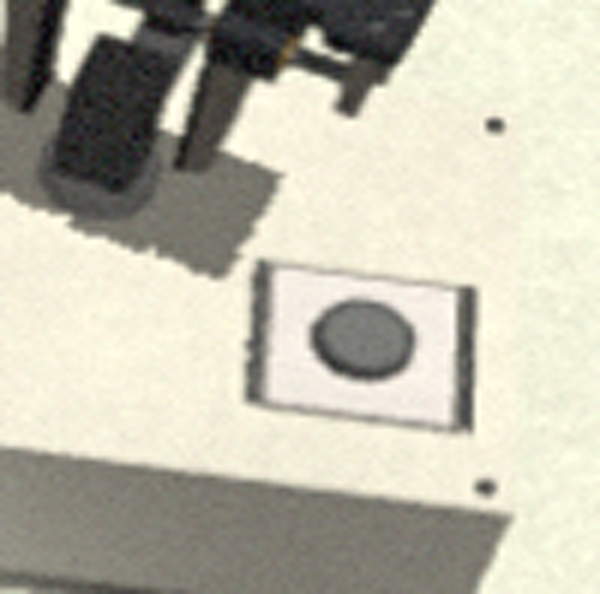

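The crank arm heads about 153° and the tool is at 151°. In the scene the stage plate's corners are at (454,264.6) and (486,243), against (454,263.5) and (486,242.8) predicted for z=0.110, so it is level. I regrip the hub and lift.

Request:
{"fn": "apply_moves", "kwargs": {
  "series": [
    [0,0,0,-0.02],
    [0,0,0,-0.02],
    [0,0,0,-0.02],
    [0,0,0,-0.02],
    [0,0,0,-0.02],
    [0,0,0,-0.02]
  ],
  "grip": -1
}}

```text
t: 25.62
ee_pos: [0.5501, 0.1947, 0.1607]
ee_rot: [-1.949, 0.485, 1.949]
contact_force: [-0.7, -0.7, 0.2]
width: 0.325
```

```bash
python3 -c "
from h import *
to(None)"
```

```text
t 25.62 pos [0.5501 0.1947 0.1607] yaw -117.94 tilt [-0. -0. -1.] j7 -1.809 F [-0.69 -0.73  0.18] T [-0.043  0.269  0.11 ] w 0.325
```

Request:
{"fn": "apply_moves", "kwargs": {
  "series": [
    [-0.001,0,0,0],
    [-0.004,0,0,0],
    [-0.008,0,0,0],
    [-0.012,0,0,0],
    [-0.016,0,0,0]
  ]
}}

```text
t: 26.25
ee_pos: [0.5499, 0.1948, 0.1761]
ee_rot: [-1.949, 0.486, 1.949]
contact_force: [3.6, -0.5, -8.8]
width: 0.326
```

```bash
python3 -c "
from h import *
to(None)"
```

```text
t 26.25 pos [0.5499 0.1948 0.1761] yaw -117.95 tilt [-0.    -0.001 -1.   ] j7 -1.824 F [ 3.61 -0.46 -8.84] T [-0.033 -0.628  0.08 ] w 0.326
```

Request:
{"fn": "apply_moves", "kwargs": {
  "series": [
    [0,-0.0002,-0.0004,0],
    [-0.004,-0.0002,-0.0004,0],
    [-0.008,-0.0002,-0.0004,0],
    [-0.013,-0.0002,-0.0004,0]
  ]
}}

```text
t: 26.75
ee_pos: [0.5509, 0.1948, 0.1906]
ee_rot: [-1.949, 0.484, 1.948]
contact_force: [-0.0, -0.2, -2.7]
width: 0.324
```

```bash
python3 -c "
from h import *
to([.5499,.1948,.235])"
```

```text
t 26.75 pos [0.5509 0.1948 0.1906] yaw -117.96 tilt [ 0.001  0.001 -1.   ] j7 -1.835 F [-0.02 -0.17 -2.66] T [0.051 0.114 0.025] w 0.324
shift [-0.0444  0.0004  0.0008] turn None
```

Request:
{"fn": "apply_moves", "kwargs": {
  "series": [
    [-0.015,0,0,0],
    [-0.035,0,0,0],
    [-0.05,0,0,-0.1],
    [-0.055,0,0,-0.25],
    [-0.055,0,0,-0.4],
    [-0.055,0,0,-0.55],
    [-0.055,0,0,-0.7],
    [-0.055,0,0,-0.85],
    [-0.055,0,0,-1.0],
    [-0.055,0,0,-1.0]
  ]
}}

```text
t: 28.0
ee_pos: [0.5511, 0.1945, 0.2461]
ee_rot: [1.937, 0.506, -1.934]
contact_force: [-0.6, -1.0, -2.5]
width: 0.327
```

Request:
{"fn": "apply_moves", "kwargs": {
  "series": [
    [0,0,0,0],
    [0,0,0,0]
  ]
}}

```text
t: 28.25
ee_pos: [0.5506, 0.1947, 0.2449]
ee_rot: [1.935, 0.505, -1.934]
contact_force: [-0.2, 0.3, -2.6]
width: 0.327
```

```bash
python3 -c "
from h import *
to([.513,-.1806,.2445],113)
a=cam('scene');b=cam('top')
x=np.hstack([cv2.resize(b['img'][160:320,80:240],None,fx=2.4,fy=2.4),cv2.resize(a['img'][160:300,370:510],None,fx=2.743,fy=2.743)])[:,:,::-1]
cv2.imwrite('pics/c16.png',np.clip(x*1.5,0,255).astype('uint8'))
"
```

```text
t 28.25 pos [0.5506 0.1947 0.2449] yaw -60.73 tilt [ 0. -0. -1.] j7 -1.048 F [-0.23  0.29 -2.56] T [-0.016  0.103  0.033] w 0.327
shift [0.0005 0.309  0.2163] turn -3.0322
```

View pics/c16.png

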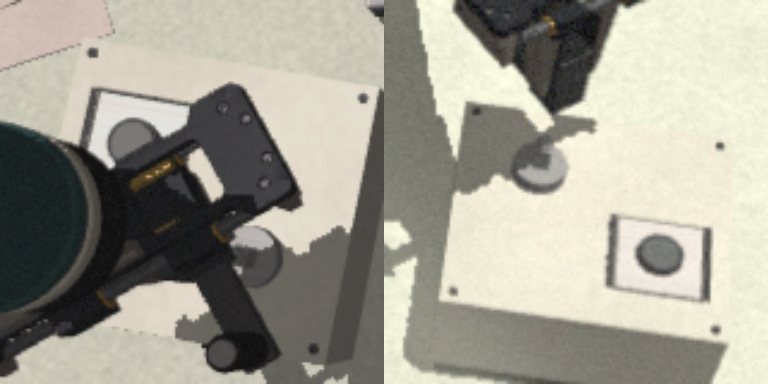

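The crank is off and the shaft is bare at top (182,268). The stage stays flush, with its disc at scene (470,253). I carry the crank back to the tray, turning it on the way.

Request:
{"fn": "apply_moves", "kwargs": {
  "series": [
    [0,0.015,0.011,-0.1],
    [0,0.045,0.032,-0.26],
    [0,0.085,0.06,-0.42],
    [0,0.125,0.088,-0.58],
    [0,0.165,0.116,-0.74],
    [0,0.205,0.144,-0.9],
    [0,0.245,0.172,-1.06],
    [0,0.275,0.193,-1.22],
    [0,0.3,0.21,-1.38],
    [0,0.309,0.216,-1.54]
  ]
}}

```text
t: 29.6
ee_pos: [0.513, -0.1831, 0.2448]
ee_rot: [0.846, 1.399, -0.848]
contact_force: [0.5, -0.1, -3.6]
width: 0.328
```

Request:
{"fn": "apply_moves", "kwargs": {
  "series": [
    [0,0,0,-0.16],
    [0,0,0,-0.32],
    [0,0,0,-0.48],
    [0,0,0,-0.64],
    [0,0,0,-0.8],
    [0,0,0,-0.96],
    [0,0,0,-1.12],
    [0,0,0,-1.28],
    [0,0,0,-1.44],
    [0,0,0,-1.49]
  ]
}}

```text
t: 30.85
ee_pos: [0.5135, -0.1807, 0.2445]
ee_rot: [-0.315, 1.548, 0.315]
contact_force: [0.1, -0.3, -2.4]
width: 0.323
```

Request:
{"fn": "apply_moves", "kwargs": {
  "series": [
    [0,0,0,0],
    [0,0,0,0]
  ]
}}

```text
t: 31.1
ee_pos: [0.5136, -0.1806, 0.2446]
ee_rot: [-0.313, 1.548, 0.313]
contact_force: [-0.3, -0.5, -3.2]
width: 0.328
```

```bash
python3 -c "
from h import *
to([.513,-.1806,.0412],113)
a=cam('scene');b=cam('top')
x=np.hstack([cv2.resize(b['img'][180:340,320:480],None,fx=2.4,fy=2.4),cv2.resize(a['img'][160:320,190:350],None,fx=2.4,fy=2.4)])[:,:,::-1]
cv2.imwrite('pics/c17.png',np.clip(x*1.5,0,255).astype('uint8'))
"
```

```text
t 31.1 pos [ 0.5136 -0.1806  0.2446] yaw 112.88 tilt [-0. -0. -1.] j7 2.386 F [-0.28 -0.51 -3.25] T [0.05  0.035 0.007] w 0.328
shift [ 2.034e-01  2.000e-04 -5.000e-04] turn -0.0022
```

View pics/c17.png

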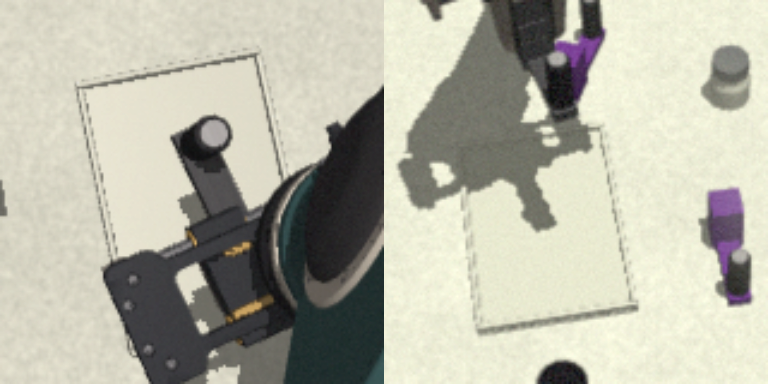

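The crank is above the tray in its original pose. I lower it.

Request:
{"fn": "apply_moves", "kwargs": {
  "series": [
    [0.015,0,0,0],
    [0.045,0,0,0],
    [0.085,0,0,0],
    [0.125,0,0,0],
    [0.16,0,0,0],
    [0.18,0,0,0],
    [0.192,0,0,0],
    [0.198,0,0,0],
    [0.2,0,0,0],
    [0.2,0,0,0]
  ]
}}

```text
t: 32.45
ee_pos: [0.5142, -0.1806, 0.0452]
ee_rot: [-0.315, 1.547, 0.314]
contact_force: [0.3, -0.5, -2.2]
width: 0.326
```

Request:
{"fn": "apply_moves", "kwargs": {
  "series": [
    [0.0008,0,0,0],
    [0.0016,0,0,0],
    [0.0024,0,0,0],
    [0.003,0,0,0],
    [0.003,0,0,0]
  ]
}}

```text
t: 33.08
ee_pos: [0.5137, -0.1804, 0.0416]
ee_rot: [-0.314, 1.548, 0.314]
contact_force: [0.3, -0.2, -2.6]
width: 0.326
```

```bash
python3 -c "
from h import *
to([.513,-.1806,.0407],113)"
```

```text
t 33.08 pos [ 0.5137 -0.1804  0.0416] yaw 112.95 tilt [-0.  0. -1.] j7 2.54 F [ 0.26 -0.23 -2.56] T [ 0.003  0.11  -0.022] w 0.326
shift [ 0.0009  0.0001 -0.0007] turn -0.0008
```

Request:
{"fn": "apply_moves", "kwargs": {
  "series": [
    [0.0005,0,0,0],
    [0.001,0,0,0],
    [0.001,0,0,0]
  ]
}}

```text
t: 33.45
ee_pos: [0.5138, -0.1805, 0.0408]
ee_rot: [-0.314, 1.548, 0.314]
contact_force: [-1.0, 0.9, -1.3]
width: 0.323
```

```bash
python3 -c "
from h import *
to([.513,-.1806,.0407],113)"
```

```text
t 33.45 pos [ 0.5138 -0.1805  0.0408] yaw 112.95 tilt [ 0.  0. -1.] j7 2.541 F [-1.02  0.91 -1.31] T [0.042 0.113 0.012] w 0.323
shift [ 0.0001  0.0002 -0.0008] turn -0.0009
```

Floor contact is starting. I go down a hair more, then release.

Request:
{"fn": "apply_moves", "kwargs": {
  "series": [
    [0.0002,0,0,0],
    [0.0002,0,0,0]
  ]
}}

```text
t: 33.7
ee_pos: [0.5137, -0.1805, 0.0407]
ee_rot: [-0.314, 1.548, 0.314]
contact_force: [-1.0, 0.1, 1.6]
width: 0.328
```

Request:
{"fn": "apply_moves", "kwargs": {
  "series": [
    [0,0,0,0],
    [0,0,0,0],
    [0,0,0,0],
    [0,0,0,0],
    [0,0,0,0],
    [0,0,0,0]
  ],
  "grip": 1
}}

```text
t: 34.45
ee_pos: [0.5138, -0.1804, 0.0405]
ee_rot: [-0.314, 1.548, 0.314]
contact_force: [0.9, -0.3, -0.6]
width: 0.957
```

Request:
{"fn": "apply_moves", "kwargs": {
  "series": [
    [-0.01,0,0,0],
    [-0.03,0,0,0],
    [-0.06,0,0,0],
    [-0.11,0,0,0],
    [-0.16,0,0,0],
    [-0.2,0,0,0],
    [-0.2,0.05,0,0],
    [-0.2,0.1,0,0],
    [-0.2,0.15,0,0],
    [-0.2,0.2,0,0]
  ]
}}

```text
t: 35.7
ee_pos: [0.435, 0.005, 0.2413]
ee_rot: [-0.314, 1.546, 0.314]
contact_force: [0.6, 0.2, 0.1]
width: 0.999
```

Request:
{"fn": "apply_moves", "kwargs": {
  "series": [
    [0,0.04,0,0],
    [0,0.04,0,0],
    [0,0.04,0,0],
    [0,0.04,0,0]
  ]
}}

```text
t: 36.2
ee_pos: [0.4206, 0.0394, 0.2407]
ee_rot: [-0.313, 1.548, 0.312]
contact_force: [-0.1, 0.2, -0.8]
width: 0.998
```

```bash
python3 -c "
from h import *
to(None)
import pickle
a=cam('scene');b=cam('top');pickle.dump((a,b),open('im9.pkl','wb'))
x=np.hstack([cv2.resize(b['img'],(400,300)),cv2.resize(a['img'],(400,300))])
y=np.hstack([cv2.resize(b['img'][190:340,300:500],(400,300)),cv2.resize(a['img'][190:310,370:530],(400,300))])
cv2.imwrite('pics/c18.png',np.clip(np.vstack([x,y])[:,:,::-1]*1.5,0,255).astype('uint8'))
"
```

```text
t 36.2 pos [0.4206 0.0394 0.2407] yaw 112.82 tilt [ 0. -0. -1.] j7 1.819 F [-0.09  0.18 -0.79] T [ 0.029 -0.004 -0.059] w 0.998
```

View pics/c18.png

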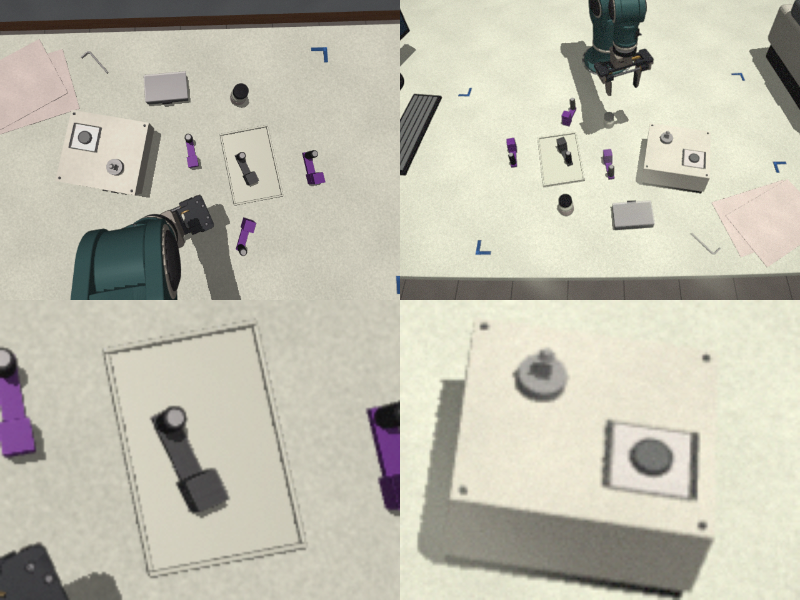

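The view is clear now, so I check the stage height by triangulation.

```bash
python3 -c "
from h import *
import pickle
def disc(d,x,y,w,h):
    c=cv2.GaussianBlur(d['img'][y:y+h,x:x+w],(3,3),0).mean(2)
    m=((c>35)&(c<100)).astype('uint8')
    n,l,st,ce=cv2.connectedComponentsWithStats(m)
    return [(s.tolist(),(q+[x,y])) for s,q in zip(st,ce) if 100<s[4]<500 and abs(s[2]-s[3])<5]
def g(im,x,y,w,h,s,k): return cv2.resize(np.clip(im[y:y+h,x:x+w].astype(float)*k,0,255).astype('uint8')[:,:,::-1],None,fx=s,fy=s,interpolation=cv2.INTER_CUBIC)
rows=[]
for f in('im0','im9'):
    a,b=pickle.load(open(f+'.pkl','rb'));B=disc(b,118,200,38,40);A=disc(a,455,240,35,30)
    print(f,B,A)
    if A and B: print(tri(b,B[0][1],a,A[0][1]))
    rows.append(np.hstack([g(b['img'],105,190,65,50,6,1.4),g(a['img'],445,230,50,50,6,1.4)]))
cv2.imwrite('pics/c19.png',np.vstack(rows))
"
```

```text
im0 [([10, 10, 22, 22, 379], array([138.78100264, 220.79419525]))] [([6, 9, 17, 16, 199], array([468.85427136, 256.48743719]))]
(array([0.63175464, 0.28078335, 0.096071  ]), np.float64(0.001719084831515746))
im9 [([7, 9, 23, 22, 387], array([135.64599483, 219.62273902]))] [([7, 6, 17, 15, 199], array([470.08040201, 252.72361809]))]
(array([0.63169284, 0.28058059, 0.11017298]), np.float64(0.0014587386800226634))
```

View pics/c19.png

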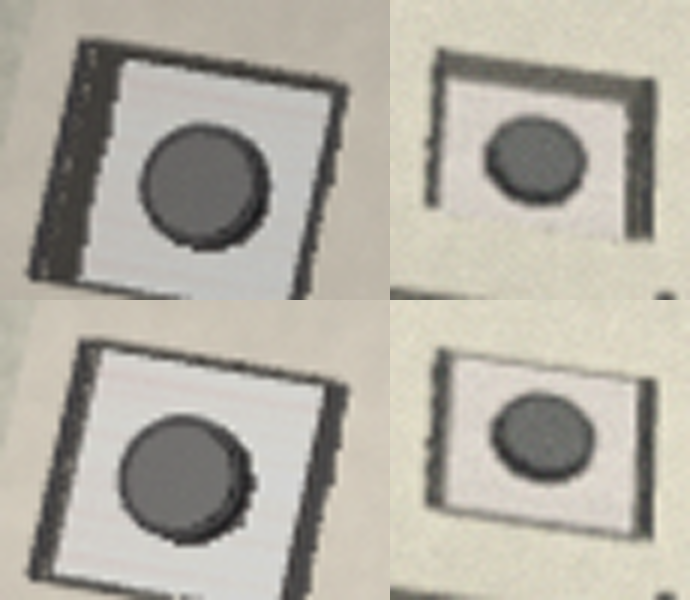

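The stage has risen about 14 mm. The gaps around the plate are now symmetric in both views, so it is level. The crank lies flat in the tray, the jaws are clear, and the jars and case look unmoved.

```bash
python3 -c "
from h import *
import pickle
a0,b0=pickle.load(open('im0.pkl','rb'));a,b=pickle.load(open('im9.pkl','rb'))
for n,x0,y0,w,h in(('jarL',360,125,45,55),('case',222,105,90,75)):
    print(n,np.abs(b0['img'][y0:y0+h,x0:x0+w].astype(int)-b['img'][y0:y0+h,x0:x0+w]).mean())
print('jarS scene',np.abs(a0['img'][175:210,320:350].astype(int)-a['img'][175:210,320:350]).mean())
print(env.close_job())"
```

```text
jarL 8.73885521885522
case 10.095506172839507
jarS scene 26.494920634920636
the job is handed in; nothing more can be done
None
```

```bash
python3 -c "
from h import *
import pickle
a0,b0=pickle.load(open('im0.pkl','rb'));a,b=pickle.load(open('im9.pkl','rb'))
for n,A,B,x0,y0,w,h in(('jarL',b0,b,360,125,45,55),('case',b0,b,222,105,90,75),('bench',b0,b,300,60,60,40),('jarS',a0,a,318,172,32,40)):
    p=cv2.cvtColor(A['img'][y0:y0+h,x0:x0+w],7).astype('float32');q=cv2.cvtColor(B['img'][y0:y0+h,x0:x0+w],7).astype('float32')
    print(n,cv2.phaseCorrelate(p,q),np.abs(p-q).mean())
"
```

```text
jarL ((0.5080155349697293, -0.025698012192091113), 1.0066194866321705) 8.771717
case ((0.04056204970402888, 0.5035528871945942), 1.0306010366369176) 10.125185
bench ((-0.12383050084646641, -0.07712801426868054), 0.9084553966919581) 11.522917
jarS ((-0.2532765799197456, -0.08966917805755159), 0.377940384298563) 27.507812
```

I fitted the crank onto the square shaft until it sat home on the collar, wound it clockwise until the lift met its upper stop, and eased off straight away. Then I lifted the crank off, laid it flat in its tray at its starting position, let go and backed clear. The job was handed in at about 36 s.

**Checks that agreed**
- **Fit:** with the crank home, the tool height put its underside at 125 mm, the collar's height. The most I pressed on the seat was about 9 N, and I relaxed that at once.
- **Stop:** turning torque ran at 0.2–0.3 N·m, then rose to 1.27 N·m at the stop. That is about 18 N at the grip, close under the 20 N limit.
- **Stage:** it rose about 14 mm. The gaps around the plate are even in both views, and its corners match 110 mm to within about a pixel.
- **Crank:** the last picture shows it flat inside the tray, within about 1 mm of where it started.

**Checks that were weaker or disagreed**
- **Crank lift-off:** it bound slightly at about 6 N and came free after a 0.4 mm side nudge.
- **Stage height:** from the disc centre I get 110 mm. If the disc stands 6 mm above the face that should be level, it should read 116 mm. I relied on the even gaps and the firm stop.
- **Jars and case:** in the final pictures the large jar and the case show apparent shifts of up to 0.5 pixel, about 1 mm, within the measurement's error. The robot never went near them. The small jar lay in the arm's shadow, so its check is inconclusive, but the picture shows it standing in place.

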